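# Set the portion slide of a stall's dispenser and clamp it again

## Robot

A 6-joint arm with a two-finger parallel gripper is mounted at the origin on the work surface. World frame = base frame: x ahead of the robot, y to its left, z up, the work surface at z = 0. Lengths are in mm, angles in rad, forces in N, time in s.
With the tool pointing down it reaches from about 325 to 1000 mm from the base axis. Payload 5.1 kg.
Tool frame: the origin (TCP) lies at the very end of the fingers, on their centre line; the grasp point (between the pads) lies 19 mm behind it; y points along the fingers, z is the direction in which the jaws open and shut, and the axes are right-handed (so a half turn about y gives the same grasp; the last joint's range is limited). The gripper opens to 85 mm and grips with 20 to 120 N. Pads are 22 mm wide; open, the fingers measure 114 mm over their backs; the gripper's body (76 mm by 85 mm) begins 54 mm behind the grasp point. The pads swing forward as they close: fully open they stand 13 mm farther back than shut.
Start: joints at [1.077, 0.124, 1.65, -0, 1.367, -0.083], TCP at [259.592, 595.9, 197.822] pointing down, gripper open.
Joint ranges: [-2.61, 2.61], [-1.02, 2.33], [0.03, 2.71], [-1.35, 4.49], [0.32, 2.68], [-2.91, 2.91]. Speed limits (rad/s): [2.57, 2.57, 3.14, 3.14, 3.14, 3.14].

## Interface

Orientations are given as a rotation vector (axis times angle).
In Python, from bench import arm gives the robot as it stands.
- The arm moves only by the tool move_arm, never from a script. Its argument "motion" is a list of rows, each a list of 6 numbers: the shift along the world's x, y, z scaled (see below), then the turn, a rotation vector about the world's x, y, z scaled (see below). In form: [[x, y, z, rx, ry, rz], ...]. A call has exactly 8 rows; each row is the pose to reach, as a shift and turn from the pose measured when the call began, turning the shorter way round; what a row does not reach only later rows make up. The controller multiplies each number of a shift by 1 m and each number of a turn by 180 degrees. A row lasts 1/12 s, in which the tool goes at most 41.7 mm and 7.16 degrees, less where a joint would pass 70% of its speed; a pose out of reach is approached as far as the arm can. A call with a number of a shift or a turn outside -1 to 1 is refused whole. A call with a gripper value outside its range is refused whole. "grip" is the opening, from -1 (shut) to 1 (fully open), set as the call begins (left out, the last holds). The fingers move at their own pace and stop on an object; "grip_force" is the grip in N (left out, the last holds). Time passes only in rows, so rows that repeat a pose let the fingers close, or fill a call up. It gives the time, the measured TCP pose, the force and the opening at its end, in the units of the state.
- arm.get_obs(): the state, without advancing time (a new reading comes with each control period).
- arm.read_camera(name): name is "scene" or "top"; returns a dict with "image" (480x640x3 uint8, red, green, blue), "camera_matrix" (3x3 intrinsics, pixels), "extrinsics" (4x4, takes a point from camera to world coordinates). Camera axes: x right, y up, looking along -z (the intrinsics and any distortion apply to the point x, -y, -z); pixel columns grow to the right and rows downward; lengths in mm; the calibration is good to about 2 mm. A picture is of the moment at which its call begins. There is no depth.
- arm.close_job(): hands the job in, once; it reports no verdict.
The state is a dict: "t": time; "qpos": joint angles; "qvel": joint speeds; "tau": joint torques, N m; "tool_pos": TCP position; "tcp_rot": TCP orientation; "contact_force": force on the tool from outside, world axes, zero at the start; "wrist_torque": the same for the moment, N m; "opening": finger opening in mm.
Only numpy, scipy, OpenCV 4.12 (cv2) and the standard library are available. Lean on these libraries where they do the work, as an engineer would, in place of code of your own. Each camera call takes 0.05 s, during which the arm holds its last target. There are 200 camera calls.

## Task

Set the dispenser for the pack with the green tag: first turn the blue wing nut counter-clockwise until it is fully loose, without shifting the slide; then slide the orange grip fully home against the end stop under the green tag, and turn the wing nut clockwise fully tight again with the slide still home. Leave the goods around it standing where they are.

Things in the scene. Friction and masses are not known exactly. Their poses are not given: they have to be found in the camera images.
- dispenser: portion dispenser, fixed: grey housing 240 (x) x 270 (y) x 176 mm; origin at the centre of its underside on the table, +x to its back, +y to its left. Its front is a panel sloped 27 degrees (normal (-0.454, 0, 0.891) in this frame), facing the robot and up, from the lower edge at x -120, z 90 mm to x 49, z 176 mm; then a flat ledge at z 176, to x 120
- price_rail (a point): middle of the steel price rail: a 12 mm bar along y, 270 mm long, on two thin arms from the ledge at y +-128 mm. At x 2, z 302 mm of the dispenser: just above and behind the slide grip. A gripper straight down on the slide hits it; one square to the panel (tilted 27 degrees), closing along y, clears it
- hopper_top (a point): middle of the lid of the white hopper with green lid, 168 x 158 mm, lid 284 mm above the table (its black knob to 302 mm), standing right of the housing, part of the dispenser; sides parallel to the dispenser's axes
- portion_slide (a joint): travel of the slide along the panel's level direction (the dispenser's +y), m: 0 = right-hand end stop (-y), 0.08 = left-hand end stop (+y). Light friction, stays where left
- slide_grip (a point): point in the orange slide grip on the panel, 26 mm above the panel, at finger-pad height; moves with it. x up the slope, y along the travel, z out of the panel. Grip 14 mm wide (y), 34 mm along x, top 38 mm above the panel, white line on top. Mid travel (0.04) is at the dispenser's y = 0. Dark steel stops 4 mm tall, 58 mm either side of mid travel, mark the slot's ends
- wing_nut (a joint): angle of the captive wing nut about the panel normal, rad: 0 = tight (stop), 1.3 = loose (stop); grows counter-clockwise seen from in front of the panel. Stays where left
- nut_grip (a point): on the wing nut's axis, 26 mm above the panel, 80 mm below the slot; turns with the nut; z out of the panel; x up the slope at joint 0. Blue wings: one straight bar 48 mm long, 10 thick, 14 to 38 mm above the panel, along the direction 0.65 rad clockwise from this x: leaning 0.65 rad right of up-slope when tight, 0.65 rad left when loose. White dot on the upper wing
- tag_green: green price tag 56 x 44 mm clipped on the price rail over one end of the slot, 75 mm to the left or right of its middle; origin at its clip, on top of the rail. Which side differs from day to day
- tag_yellow: yellow price tag of the same form over the other end; origin at its clip
- shaker: small amber spice jar, red cap, 40 mm wide, 75 mm tall, standing on the flat top ledge of the dispenser (ledge 176 mm above the table); origin at the centre of its underside
- honey_jar: amber jar, brass lid, 68 mm wide, 85 mm tall, in front of the hopper; origin at the centre of its underside
- oil_bottle: green bottle, yellow cap, 50 mm wide, 150 mm tall, left of the dispenser; origin at the centre of its underside
- portion_cup: open white cup, 72 mm wide, 70 mm tall, front left of the dispenser; origin at the centre of its underside
- soap_pink: pink soap block 80 x 55 x 40 mm, on the counter; origin at the centre of its underside
- soap_cream: cream soap block 80 x 55 x 40 mm, on the counter; origin at the centre of its underside
- scoop: wooden spoon, 200 mm long, lying on the counter in front of the dispenser; origin at the middle of its underside

How it is judged:
By the outcome, as a careful person would: the job done as asked, in the order asked, and still so for the second after the job is handed in, with the robot touching nothing.
It also fails if it takes over 61 s, if anything falls off the work surface, if the arm or the gripper's body presses on something with over 40 N, if the wrist force passes 120 N, or if a joint passes its speed limit or range.

## Working session

There is one attempt and no reset: what is moved stays moved. The work goes in short steps, Python scripts to look and compute and a tool call to move; the robot and the scene stay as the last step left them, time stands still between calls to the robot, and variables do not carry over. Pictures are saved under pics/ and viewed, about 8 in all and at most 12, crops included, and the job is handed in when it is done.

Besides the shell and the picture viewer there is one more tool, called after "Request:" as name(argument=value, ...) on one line, values as JSON. move_arm: Moves the arm, as the interface text tells. Its arguments: {"type":"object","properties":{"motion":{"type":"array","items":{"type":"array","items":{"type":"number"}}},"grip":{"type":"number"},"grip_force":{"type":"number"}},"required":["motion"]}

```bash
mkdir -p pics; python3 - <<'E'
from bench import arm
import cv2,numpy as np,pickle
d={}
for n in("scene","top"):
    c=arm.read_camera(n); d[n]=c; cv2.imwrite(f"pics/{n}0.png",c["image"][:,:,::-1]); print(n,c["camera_matrix"],c["extrinsics"],c.keys())
pickle.dump(d,open("c0.pkl","wb"))
print(arm.get_obs())
E
```

```text
scene [[548.30571524   0.         319.67532621]
 [  0.         548.30571524 237.68693439]
 [  0.           0.           1.        ]] [[-9.92304608e-01 -8.58020881e-02  8.92724345e-02  7.18964608e+02]
 [ 1.23753282e-01 -7.11036112e-01  6.92179725e-01  8.18246841e+02]
 [ 4.08545899e-03  6.97900887e-01  7.16182700e-01  1.02934816e+03]
 [ 0.00000000e+00  0.00000000e+00  0.00000000e+00  1.00000000e+00]] dict_keys(['image', 'camera_matrix', 'extrinsics'])
top [[533.27159147   0.         311.67914418]
 [  0.         533.27159147 234.95315798]
 [  0.           0.           1.        ]] [[-2.24330798e-02  9.97099975e-01 -7.27213617e-02  5.08630956e+02]
 [-9.99592264e-01 -2.10848695e-02  1.92544541e-02  1.63908915e+01]
 [ 1.76652953e-02  7.31236473e-02  9.97166420e-01  1.30807531e+03]
 [ 0.00000000e+00  0.00000000e+00  0.00000000e+00  1.00000000e+00]] dict_keys(['image', 'camera_matrix', 'extrinsics'])
{'t': 0.1, 'qpos': array([ 1.07741201e+00,  1.24471009e-01,  1.65150960e+00,  1.14431205e-05,
        1.36751871e+00, -8.25806012e-02]), 'qvel': array([-0.00224647, -0.00332837, -0.00422417, -0.00116925,  0.00097445,
       -0.0007189 ]), 'tau': array([ 3.43761849e-04, -4.24931610e+01, -3.66652572e+01, -1.09907003e-04,
        3.94474933e-03,  2.40105970e-05]), 'tool_pos': array([259.29840404, 595.37823208, 196.67232133]), 'tcp_rot': array([-1.54850117,  0.32275269, -0.32187994]), 'contact_force': array([ 0.13748696,  0.4908019 , -0.34140837]), 'wrist_torque': array([-0.03594213,  0.01284632, -0.00212561]), 'opening': 85.6180406958574}
```

View pics/scene0.png

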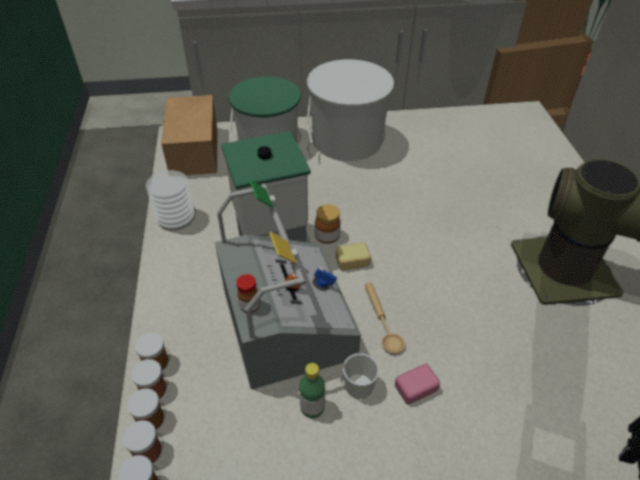

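View pics/top0.png

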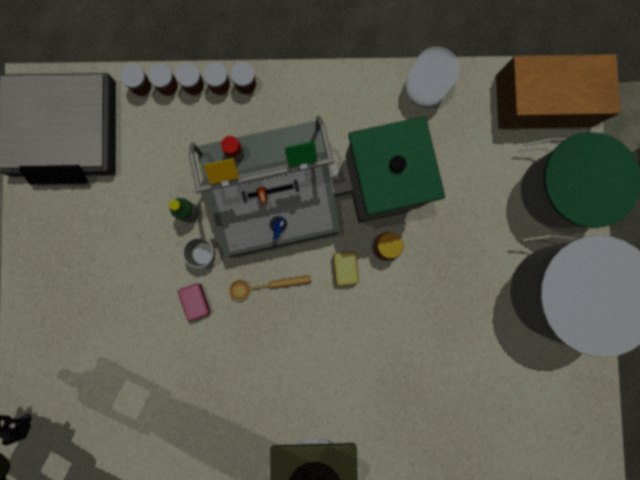

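Top view: the green tag is at the right (−y) end of the slot (col 301, row 154), yellow at the left (221,171). The orange grip is at about (262,194) and the nut at (278,227). I'll enlarge both views for measuring.

```bash
python3 - <<'E'
import pickle,cv2,numpy as np
d=pickle.load(open("c0.pkl","rb"))
def crop(n,x0,y0,w,h,s,f):
    im=d[n]["image"][y0:y0+h,x0:x0+w,::-1]
    im=cv2.resize(im,None,fx=s,fy=s,interpolation=cv2.INTER_CUBIC)
    im=cv2.convertScaleAbs(im,alpha=1.6)
    for k in range(0,w,20): cv2.putText(im,str(x0+k),(k*s,10),0,.35,(255,255,0),1); cv2.line(im,(k*s,12),(k*s,18),(255,255,0))
    for k in range(0,h,20): cv2.putText(im,str(y0+k),(0,k*s+4),0,.35,(255,255,0),1)
    cv2.imwrite(f,im)
crop("top",180,110,160,150,4,"pics/topc.png"); crop("scene",205,170,160,150,4,"pics/scenec.png")
E
```

```text
(no output)
```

View pics/topc.png

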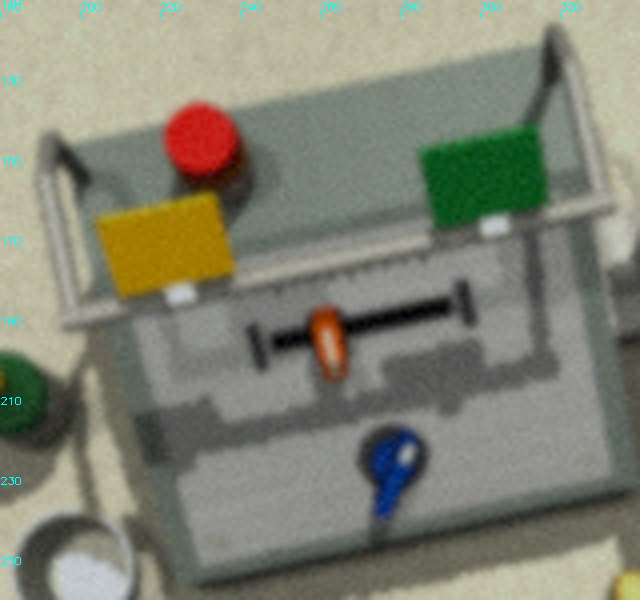

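View pics/scenec.png

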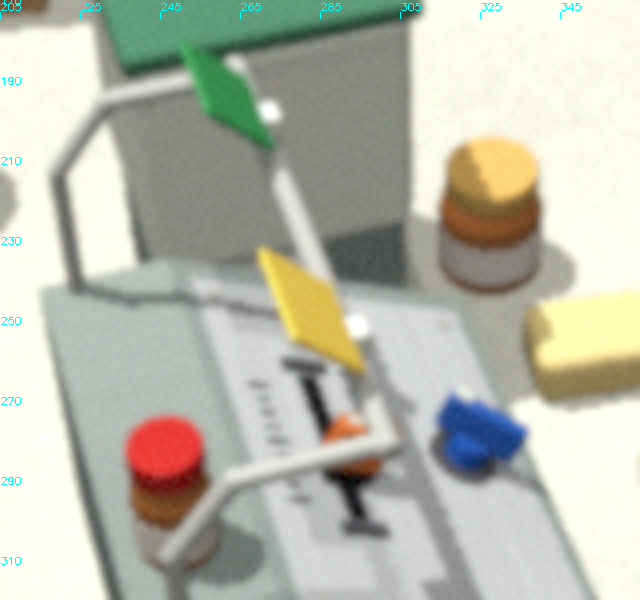

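```bash
cat >h.py <<'E'
import numpy as np,pickle
from scipy.optimize import least_squares
from scipy.spatial.transform import Rotation as R
U=np.array([.891,0,.454]);N=np.array([-.454,0,.891])
def pan(s,y,n): return np.array([-120,0,90.])+s*U+n*N+np.array([0,y,0])
def proj(c,P):
    E=c["extrinsics"];q=E[:3,:3].T@(P-E[:3,3]);K=c["camera_matrix"]
    v=K@np.array([q[0],-q[1],-q[2]]);return v[:2]/v[2]
def toW(p,P): c,s=np.cos(p[2]),np.sin(p[2]);return np.array([p[0]+c*P[0]-s*P[1],p[1]+s*P[0]+c*P[1],P[2]])
E
python3 - <<'E'
from h import *
d=pickle.load(open("c0.pkl","rb"))
def model(p):
    sl,q,cz=p[3:6]
    return [("top",(197.5,189.5),(2,133,302)),("top",(331.25,161.25),(2,-133,302)),
    ("top",(227.5,255.75),(-120,135,90)),("top",(338.75,231.75),(-120,-135,90)),
    ("top",(244.5,196.75),pan(sl,58,4)),("top",(296.25,185.75),pan(sl,-58,4)),
    ("top",(225.25,183.25),(2,75,308)),("top",(303.75,166.25),(2,-75,308)),
    ("top",(278,224.5),pan(sl-80,0,cz)),("top",(262.5,196.75),pan(sl,q-40,38)),
    ("scene",(280.75,261.5),pan(sl,-58,4)),("scene",(296.5,301.75),pan(sl,58,4)),
    ("scene",(272.25,197.5),(2,-75,308)),("scene",(294,251.5),(2,75,308)),
    ("scene",(321.75,283.25),pan(sl-80,0,cz))]
f=lambda p:np.concatenate([proj(d[n],toW(p,np.array(P,float)))-np.array(px) for n,px,P in model(p)])
r=least_squares(f,[650,60,.2,110,60,10],loss="soft_l1");p=r.x
print(p.round(3));print(f(p).reshape(-1,2).round(1))
print("nut",toW(p,pan(p[3]-80,0,26)),"slide",toW(p,pan(p[3],p[4]-40,26)),"n",toW([0,0,p[2]],N))
np.save("p.npy",p)
E
```

```text
[695.321  83.353 -12.375 130.341  57.931   2.171]
[[-1.4  0.6]
 [ 1.7 -0.1]
 [-3.2  1. ]
 [ 1.2  0.1]
 [-0.3  0.3]
 [ 0.   0.3]
 [ 0.4 -0.1]
 [-0.5  0.6]
 [-0.2  0.1]
 [ 0.2  1.4]
 [-0.  -2.2]
 [-0.6 -1.6]
 [-1.3  3.6]
 [-1.8  3.3]
 [-1.5 -0.6]]
nut [609.96090757  66.79941528 136.02079921] slide [676.5235127   97.97280914 172.34079921] n [-0.44569654 -0.08643258  0.891     ]
```

```bash
python3 - <<'E'
from h import *
d=pickle.load(open("c0.pkl","rb"))
def model(p):
    sl=p[3]; g=lambda s,y,n:pan(s,y,n)+np.array([0,0,p[4]])
    return [("top",(244.5,196.75),g(sl,58,4)),("top",(296.25,185.75),g(sl,-58,4)),("top",(278,224.5),g(sl-80,0,3)),
    ("scene",(280.75,261.5),g(sl,-58,4)),("scene",(296.5,301.75),g(sl,58,4)),("scene",(321.75,283.25),g(sl-80,0,3))]
for w in (1e-3,.1,100):
    f=lambda p:np.concatenate([np.concatenate([proj(d[n],toW(p,np.array(P,float)))-np.array(px) for n,px,P in model(p)]),[w*p[4],.02*(p[3]-120)]])
    p=least_squares(f,[695,83,.19,120,0]).x
    print(p.round(3),f(p).round(1));o=np.array([0,0,p[4]])
    print("nut",toW(p,pan(p[3]-80,0,26)+o),"slotmid",toW(p,pan(p[3],0,26)+o))
# scene direction: line of sight check for wing tips
p=np.load("p.npy");
for n in("top","scene"):
  for a in(-.65,.65):
    t=[pan(p[3]-80+s*24*np.cos(a),s*24*np.sin(a),38) for s in(1,-1)]
    print(n,a,[proj(d[n],toW(p,q)).round(1) for q in t])
  print("grip top",[proj(d[n],toW(p,pan(p[3]+s,p[4]-40,38))).round(1) for s in(17,-17)])
E
```

```text
[7.04277e+02 8.55920e+01 1.98000e-01 1.20004e+02 1.91000e-01] [-0.2  0.8 -0.2  0.5 -0.   0.4 -0.  -0.6 -0.2 -0.1 -1.4  0.4  0.   0. ]
nut [610.0036505   66.63482135 131.51895893] slotmid [679.88483285  80.68682308 167.83895893]
[7.03972e+02 8.55300e+01 1.98000e-01 1.20353e+02 3.10000e-02] [-0.2  0.8 -0.2  0.5 -0.   0.4 -0.  -0.6 -0.2 -0.1 -1.4  0.4  0.   0. ]
nut [610.0037137   66.63436635 131.51742319] slotmid [679.88489486  80.68637399 167.83742319]
[7.03913e+02 8.55180e+01 1.98000e-01 1.20421e+02 0.00000e+00] [-0.2  0.8 -0.2  0.5 -0.   0.4 -0.  -0.6 -0.2 -0.1 -1.4  0.4  0.   0. ]
nut [610.00372572  66.63427907 131.51712858] slotmid [679.88490667  80.68628781 167.83712858]
top -0.65 [array([283.4, 221.1]), array([274. , 239.8])]
top 0.65 [array([270.3, 223.9]), array([286.9, 237. ])]
grip top [array([260.9, 190.7]), array([264.4, 205.6])]
scene -0.65 [array([317.8, 265.5]), array([337.3, 277. ])]
scene 0.65 [array([322.1, 275.4]), array([332.8, 267.1])]
grip top [array([290. , 273.4]), array([304.5, 274.8])]
```

```bash
cat >>h.py <<'E'
YAW=.195
n=toW([0,0,YAW],N);u=toW([0,0,YAW],U);l=toW([0,0,YAW],np.array([0,1.,0]))
def target(a,flip=1):
    "tool rotation: fingers along -n; z (jaw dir) = l turned by a CCW about n"
    z=flip*(R.from_rotvec(a*n).apply(l)); y=-n; x=np.cross(y,z); return R.from_matrix(np.array([x,y,z]).T)
def rel(obs,pos,rot):
    r0=R.from_rotvec(obs["tcp_rot"]); return (np.array(pos)-obs["tool_pos"])/1000,(rot*r0.inv()).as_rotvec()/np.pi
E
python3 - <<'E'
from h import *
from bench import arm
o=arm.get_obs(); M=R.from_rotvec(o["tcp_rot"]).as_matrix();print(M.round(3))
print("n,u,l",n.round(3),u.round(3),l.round(3))
b=o["qpos"][0]
for a in (-.65,0,.65):
  for f in(1,-1):
    r=target(a,f); print(a,f,(r.as_matrix()[:,2]).round(2), rel(o,[0,0,0],r)[1].round(3))
    # roll relative to arm radial frame
E
```

```text
[[ 0.917 -0.001  0.399]
 [-0.399 -0.002  0.917]
 [-0.    -1.    -0.002]]
n,u,l [-0.445 -0.088  0.891] [0.874 0.173 0.454] [-0.194  0.981  0.   ]
-0.65 1 [0.37 0.89 0.27] [ 0.033 -0.147 -0.014]
-0.65 -1 [-0.37 -0.89 -0.27] [-0.224 -0.049  0.959]
0 1 [-0.19  0.98 -0.  ] [-0.016 -0.152  0.189]
0 -1 [ 0.19 -0.98  0.  ] [ 0.197 -0.022 -0.788]
0.65 1 [-0.68  0.68 -0.27] [-0.067 -0.145  0.392]
0.65 -1 [ 0.68 -0.68  0.27] [ 0.158 -0.074 -0.588]
```

Request:
move_arm(motion=[[0.018, -0.032, 0.02, 0, 0, 0], [0.036, -0.064, 0.04, 0, 0, 0], [0.054, -0.096, 0.06, 0, 0, 0], [0.072, -0.128, 0.08, 0.005, -0.02, 0], [0.09, -0.16, 0.09, 0.01, -0.04, 0], [0.108, -0.192, 0.1, 0.015, -0.06, 0], [0.126, -0.224, 0.1, 0.02, -0.08, 0], [0.144, -0.256, 0.1, 0.025, -0.1, -0.01]], grip=0.2, grip_force=40)

```text
t: 0.77
tool_pos: [404.1, 338.0, 297.8]
tcp_rot: [-1.389, 0.109, -0.566]
contact_force: [1.3, -0.6, -0.2]
opening: 51.1
```

```bash
cat >t.py <<'E'
import sys
from h import *
from bench import arm
NUT=np.array([610,66.7,133.5])
def main(P,out,a):
    o=arm.get_obs(); t=P+(out-19)*n
    s,r=rel(o,t,target(a)); print("t",o["t"],"q",o["qpos"].round(2),"F",o["contact_force"].round(1),"open",o["opening"].round(1))
    print("target",t.round(1),"shift",s.round(4),"turn",r.round(4))
if __name__=="__main__": main(eval(sys.argv[1]),float(sys.argv[2]),float(sys.argv[3]))
E
python3 t.py NUT 110 -.65
```

```text
Traceback (most recent call last):
  File "t.py", line 9, in <module>
    if __name__=="__main__": main(eval(sys.argv[1]),float(sys.argv[2]),float(sys.argv[3]))
                             ~~~~^^^^^^^^^^^^^^^^^^^^^^^^^^^^^^^^^^^^^^^^^^^^^^^^^^^^^^^^^
  File "t.py", line 7, in main
    s,r=rel(o,t,target(a)); print("t",o["t"],"q",o["qpos"].round(2),"F",o["contact_force"].round(1),"open",o["opening"].round(1))
                                                                                                           ^^^^^^^^^^^^^^^^^^
AttributeError: 'float' object has no attribute 'round'
```

```bash
sed -i 's/o\["opening"\].round(1)/round(o["opening"],1)/' t.py; python3 t.py NUT 110 -.65
```

```text
t 0.7667 q [ 0.68 -0.4   1.98 -0.15  1.27 -0.43] F [ 1.3 -0.6 -0.2] open 51.1
target [569.5  58.7 214.6] shift [ 0.1654 -0.2793 -0.0832] turn [ 0.0073 -0.0453 -0.0043]
```

Request:
move_arm(motion=[[0.02, -0.034, 0, 0.001, -0.006, -0.001], [0.04, -0.068, 0, 0.002, -0.012, -0.001], [0.061, -0.103, 0, 0.003, -0.018, -0.002], [0.081, -0.137, -0.005, 0.004, -0.024, -0.002], [0.101, -0.171, -0.02, 0.005, -0.03, -0.003], [0.122, -0.206, -0.035, 0.006, -0.036, -0.003], [0.142, -0.24, -0.055, 0.007, -0.042, -0.004], [0.162, -0.274, -0.075, 0.0073, -0.0453, -0.0043]])

```text
t: 1.43
tool_pos: [563.0, 67.7, 225.6]
tcp_rot: [-1.322, 0.009, -0.673]
contact_force: [0.4, 0.7, 1.4]
opening: 51.1
```

```bash
python3 t.py NUT 60 -.65;  python3 - <<'E'
from bench import arm
import cv2,numpy as np
a=arm.read_camera("top")["image"][150:290,200:360,::-1];b=arm.read_camera("scene")["image"][190:330,220:380,::-1]
cv2.imwrite("pics/h1.png",cv2.convertScaleAbs(cv2.resize(np.hstack([a,b]),None,fx=2.5,fy=2.5,interpolation=2),alpha=1.5))
E
python3 t.py NUT 60 -.65
```

```text
t 1.4333 q [-0.03 -0.4   2.13  0.12  0.95 -1.19] F [0.4 0.7 1.4] open 51.1
target [591.7  63.1 170. ] shift [ 0.0287 -0.0046 -0.0556] turn [0.     0.0006 0.0003]
t 1.5333 q [-0.03 -0.39  2.13  0.12  0.95 -1.19] F [-1.   0.1 -0.8] open 50.8
target [591.7  63.1 170. ] shift [ 0.0303 -0.002  -0.0503] turn [ 0.0002 -0.0026  0.0022]
```

View pics/h1.png

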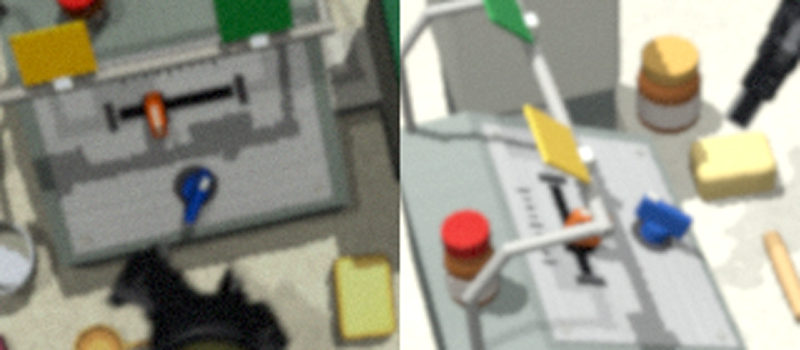

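```bash
python3 t.py NUT 32 -.65; python3 - <<'E'
from h import *
from bench import arm
d=pickle.load(open("c0.pkl","rb"));o=arm.get_obs();z=R.from_rotvec(o["tcp_rot"]).as_matrix()
for k in("top","scene"): print(k,[proj(d[k],o["tool_pos"]+s*z[:,2]-8*z[:,1]).round(1) for s in(-30,0,30)])
E
```

```text
t 1.5333 q [-0.03 -0.39  2.13  0.12  0.95 -1.19] F [-1.   0.1 -0.8] open 50.8
target [604.2  65.6 145.1] shift [ 0.0428  0.0005 -0.0752] turn [ 0.0002 -0.0026  0.0022]
top [array([291.3, 255.7]), array([278. , 250.2]), array([264.5, 244.6])]
scene [array([354.1, 235.6]), array([350.9, 242.5]), array([347.5, 249.8])]
```

Request:
move_arm(motion=[[0.007, 0, -0.012, 0, 0, 0], [0.014, 0, -0.024, 0, -0.001, 0.001], [0.021, 0, -0.036, 0, -0.002, 0.001], [0.028, 0, -0.048, 0, -0.0026, 0.002], [0.035, 0.0005, -0.06, 0, -0.0026, 0.0022], [0.043, 0.0005, -0.075, 0, -0.0026, 0.0022], [0.043, 0.0005, -0.075, 0, -0.0026, 0.0022], [0.043, 0.0005, -0.075, 0, -0.0026, 0.0022]])

```text
t: 2.2
tool_pos: [603.6, 66.3, 144.2]
tcp_rot: [-1.323, 0.011, -0.669]
contact_force: [0.3, -0.4, 0.2]
opening: 51.1
```

```bash
python3 - <<'E'
from bench import arm
import cv2,numpy as np
a=arm.read_camera("top")["image"][190:270,220:320,::-1];b=arm.read_camera("scene")["image"][220:300,270:370,::-1]
cv2.imwrite("pics/h2.png",cv2.convertScaleAbs(cv2.resize(np.hstack([a,b]),None,fx=4,fy=4,interpolation=2),alpha=1.8))
E
python3 t.py NUT 3 -.65
```

```text
t 2.3 q [-0.03 -0.22  2.13  0.15  0.78 -1.23] F [-0.1 -0.2  0.6] open 51.3
target [617.1  68.1 119.2] shift [ 0.0125  0.002  -0.0272] turn [ 0.0002  0.0004 -0.0002]
```

View pics/h2.png

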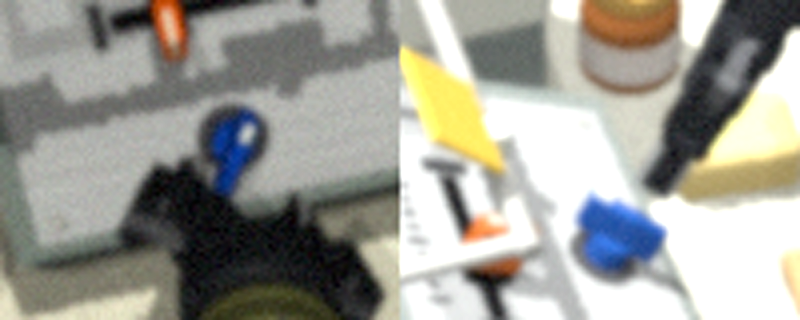

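```bash
python3 - <<'E'
from h import *
from bench import arm
d=pickle.load(open("c0.pkl","rb"));o=arm.get_obs();z=R.from_rotvec(o["tcp_rot"]).as_matrix()
print(o["tool_pos"],z.round(2))
for k in("top","scene"):
  print(k,[proj(d[k],o["tool_pos"]+s*z[:,2]-b*z[:,1]).round(1) for b in(0,8) for s in(-30,0,30)])
  N_=np.array([610,66.7,133.5]);print("nut top",proj(d[k],N_+12*n),"axis base",proj(d[k],N_-23*n),[proj(d[k],N_+12*n+s*24*(np.cos(.65)*u-np.sin(.65)*l)).round(1) for s in(1,-1)])
E
```

```text
[604.63172414  66.06636198 146.46120848] [[ 0.81  0.45  0.37]
 [-0.46  0.09  0.89]
 [ 0.36 -0.89  0.27]]
top [array([290.9, 235.6]), array([278.6, 230.5]), array([266. , 225.3]), array([291.2, 237. ]), array([278.8, 231.9]), array([266.2, 226.6])]
nut top [278.79119169 230.56495223] axis base [277.90407085 224.81154153] [array([283.5, 221.2]), array([274.1, 239.8])]
scene [array([331. , 264.2]), array([327.6, 271.4]), array([324., 279.]), array([332.7, 261.6]), array([329.3, 268.8]), array([325.7, 276.3])]
nut top [327.52355244 271.9553805 ] axis base [320.35204128 283.12409162] [array([317.8, 266.2]), array([337.3, 277.7])]
```

Request:
move_arm(motion=[[0.002, 0.0003, -0.004, 0, 0, 0], [0.004, 0.0006, -0.008, 0, 0, 0], [0.006, 0.001, -0.012, 0, 0, 0], [0.008, 0.0013, -0.016, 0, 0, 0], [0.01, 0.0016, -0.02, 0, 0, 0], [0.0125, 0.002, -0.0265, 0, 0, 0], [0.0125, 0.002, -0.0265, 0, 0, 0], [0.0125, 0.002, -0.0265, 0, 0, 0]])

```text
t: 2.97
tool_pos: [616.7, 68.1, 118.8]
tcp_rot: [-1.323, 0.01, -0.67]
contact_force: [0.1, -0.0, -0.3]
opening: 51.4
```

```bash
python3 - <<'E'
from bench import arm
import cv2,numpy as np
a=arm.read_camera("top")["image"][190:270,220:320,::-1];b=arm.read_camera("scene")["image"][220:300,270:370,::-1]
cv2.imwrite("pics/h3.png",cv2.convertScaleAbs(cv2.resize(np.hstack([a,b]),None,fx=4,fy=4,interpolation=2),alpha=2.2))
E
python3 t.py NUT 3 -.65
```

```text
t 3.0667 q [-0.03 -0.16  2.12  0.15  0.72 -1.23] F [-0.6 -0.2  0.3] open 51.5
target [617.1  68.1 119.2] shift [ 0.      0.0001 -0.0006] turn [ 0.0002  0.0003 -0.0002]
```

View pics/h3.png

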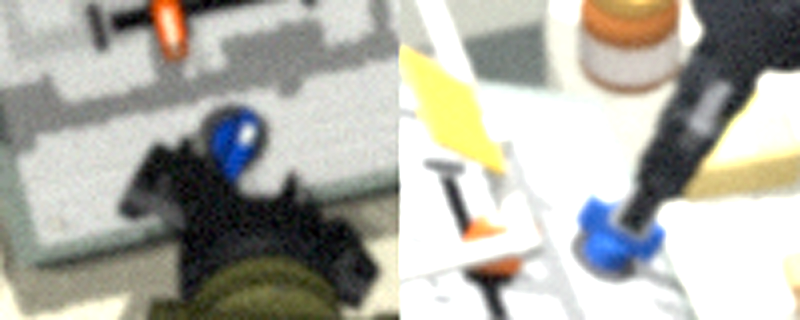

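The scene view shows the near finger astride the middle of the wing bar, and there is no contact force. I'll close the fingers.

Request:
move_arm(motion=[[0, 0, 0, 0, 0, 0], [0, 0, 0, 0, 0, 0], [0, 0, 0, 0, 0, 0], [0, 0, 0, 0, 0, 0], [0, 0, 0, 0, 0, 0], [0, 0, 0, 0, 0, 0], [0, 0, 0, 0, 0, 0], [0, 0, 0, 0, 0, 0]], grip=-1, grip_force=40)

```text
t: 3.73
tool_pos: [617.1, 68.1, 119.8]
tcp_rot: [-1.322, 0.008, -0.671]
contact_force: [-0.3, 0.6, 0.4]
opening: 0.4
```

```bash
python3 t.py NUT 3 -.35; python3 -c "
from bench import arm;o=arm.get_obs();print(o['tool_pos'],o['wrist_torque'])
from h import *;print(n*1.36/np.pi)"
```

```text
t 3.7333 q [-0.03 -0.16  2.12  0.15  0.72 -1.23] F [-0.3  0.6  0.4] open 0.4
target [617.1  68.1 119.2] shift [ 0.      0.     -0.0006] turn [-0.0424 -0.0081  0.0849]
[617.12614209  68.06273579 119.82677369] [-0.02169874  0.21509779  0.00524235]
[-0.19281242 -0.03808234  0.38571519]
```

```bash
python3 - <<'E'
from bench import arm
import cv2,numpy as np
a=arm.read_camera("top")["image"][190:270,220:320,::-1];b=arm.read_camera("scene")["image"][220:300,270:370,::-1]
cv2.imwrite("pics/h4.png",cv2.convertScaleAbs(cv2.resize(np.hstack([a,b]),None,fx=4,fy=4,interpolation=2),alpha=1.8))
E
```

```text
(no output)
```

View pics/h4.png

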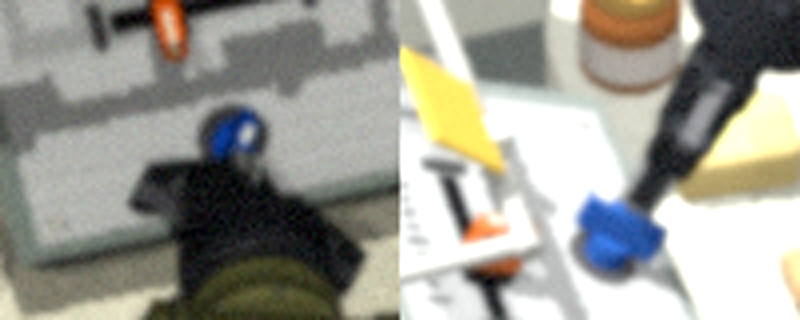

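```bash
cat >tip.py <<'E'
from h import *
from bench import arm
import cv2
d=pickle.load(open("c0.pkl","rb"));o=arm.get_obs();z=R.from_rotvec(o["tcp_rot"]).as_matrix()
for k in("top","scene"):
  im=arm.read_camera(k)["image"];b=cv2.absdiff(im,d[k]["image"]).max(2)>45
  b&=(im.max(2)<90); b=cv2.morphologyEx(b.astype(np.uint8),cv2.MORPH_OPEN,np.ones((2,2)))
  nb,lab,st,_=cv2.connectedComponentsWithStats(b)
  t=proj(d[k],o["tool_pos"]);bk=proj(d[k],o["tool_pos"]-60*z[:,1]);v=(t-bk)/np.linalg.norm(t-bk)
  yy,xx=np.nonzero(b);m=np.hypot(xx-t[0],yy-t[1])<40;xx,yy=xx[m],yy[m]
  al=(xx-t[0])*v[0]+(yy-t[1])*v[1];la=-(xx-t[0])*v[1]+(yy-t[1])*v[0]
  print(k,"TCP px",t.round(1),"back60",bk.round(1))
  for a in range(12,-40,-3):
    q=la[(al>=a)&(al<a+3)]; print(a,len(q),(q.min().round(1),q.max().round(1)) if len(q) else "",end=" | ")
  print()
print(o["tool_pos"],o["opening"])
E
python3 tip.py
```

```text
top TCP px [278.1 225.9] back60 [279.6 236.1]
12 0  | 9 0  | 6 0  | 3 0  | 0 0  | -3 0  | -6 52 (np.float64(-22.2), np.float64(0.3)) | -9 72 (np.float64(-23.7), np.float64(0.7)) | -12 97 (np.float64(-26.1), np.float64(8.3)) | -15 97 (np.float64(-26.2), np.float64(9.1)) | -18 64 (np.float64(-19.6), np.float64(11.5)) | -21 9 (np.float64(-14.0), np.float64(11.3)) | -24 26 (np.float64(-9.8), np.float64(19.6)) | -27 85 (np.float64(-15.2), np.float64(23.1)) | -30 88 (np.float64(-15.7), np.float64(26.8)) | -33 107 (np.float64(-17.3), np.float64(25.6)) | -36 116 (np.float64(-18.6), np.float64(21.1)) | -39 83 (np.float64(-15.7), np.float64(16.6)) | 
scene TCP px [321.8 280.7] back60 [334.3 261.2]
12 0  | 9 0  | 6 0  | 3 0  | 0 0  | -3 0  | -6 0  | -9 0  | -12 6 (np.float64(-3.6), np.float64(0.0)) | -15 22 (np.float64(-5.6), np.float64(1.1)) | -18 21 (np.float64(-5.9), np.float64(0.5)) | -21 21 (np.float64(-5.4), np.float64(1.0)) | -24 25 (np.float64(-6.8), np.float64(1.8)) | -27 35 (np.float64(-9.1), np.float64(3.4)) | -30 39 (np.float64(-9.4), np.float64(3.3)) | -33 42 (np.float64(-9.5), np.float64(4.1)) | -36 45 (np.float64(-9.8), np.float64(5.2)) | -39 40 (np.float64(-9.3), np.float64(5.7)) | 
[617.14274207  68.06484992 119.82331626] -0.03794501140334619
```

Request:
move_arm(motion=[[-0.004, -0.001, 0.009, 0, 0, 0], [-0.009, -0.002, 0.018, 0, 0, 0], [-0.013, -0.003, 0.027, 0, 0, 0], [-0.018, -0.0035, 0.036, 0, 0, 0], [-0.022, -0.004, 0.045, 0, 0, 0], [-0.022, -0.004, 0.045, 0, 0, 0], [-0.022, -0.004, 0.045, 0, 0, 0], [-0.022, -0.004, 0.045, 0, 0, 0]])

```text
t: 4.6
tool_pos: [595.0, 64.0, 164.9]
tcp_rot: [-1.322, 0.008, -0.671]
contact_force: [0.1, -0.4, -0.2]
opening: -0.1
```

```bash
python3 tip.py
```

```text
top TCP px [279.2 234.2] back60 [280.9 245.3]
12 0  | 9 0  | 6 0  | 3 0  | 0 0  | -3 0  | -6 31 (np.float64(-22.3), np.float64(-6.2)) | -9 56 (np.float64(-23.7), np.float64(0.5)) | -12 17 (np.float64(-19.9), np.float64(0.3)) | -15 6 (np.float64(2.7), np.float64(8.7)) | -18 62 (np.float64(-14.1), np.float64(12.3)) | -21 94 (np.float64(-14.5), np.float64(17.9)) | -24 114 (np.float64(-16.9), np.float64(20.5)) | -27 120 (np.float64(-17.2), np.float64(24.0)) | -30 132 (np.float64(-17.8), np.float64(25.7)) | -33 129 (np.float64(-18.3), np.float64(24.4)) | -36 117 (np.float64(-18.6), np.float64(21.0)) | -39 82 (np.float64(-14.9), np.float64(15.5)) | 
scene TCP px [332.1 264.5] back60 [345.3 244.1]
12 0  | 9 0  | 6 0  | 3 0  | 0 0  | -3 0  | -6 0  | -9 0  | -12 1 (np.float64(-2.9), np.float64(-2.9)) | -15 20 (np.float64(-6.2), np.float64(1.0)) | -18 23 (np.float64(-6.3), np.float64(1.2)) | -21 26 (np.float64(-6.0), np.float64(2.0)) | -24 24 (np.float64(-6.1), np.float64(1.4)) | -27 32 (np.float64(-8.1), np.float64(2.7)) | -30 38 (np.float64(-8.7), np.float64(3.5)) | -33 41 (np.float64(-9.6), np.float64(3.8)) | -36 45 (np.float64(-10.2), np.float64(4.5)) | -39 47 (np.float64(-9.9), np.float64(5.3)) | 
[595.00843465  64.02041014 164.86164929] -0.09354232930311518
```

```bash
python3 - <<'E'
from bench import arm
from h import *
import cv2
d=pickle.load(open("c0.pkl","rb"));o=arm.get_obs();r=[]
z=R.from_rotvec(o["tcp_rot"]).as_matrix()
for k,x,y in(("top",255,205),("scene",305,235)):
  a=cv2.resize(arm.read_camera(k)["image"][y:y+50,x:x+50,::-1],None,fx=8,fy=8,interpolation=2)
  a=cv2.convertScaleAbs(a,alpha=2)
  for q in(0,19):
    t=(proj(d[k],o["tool_pos"]-q*z[:,1])-[x,y]+.5)*8; cv2.drawMarker(a,tuple(int(v) for v in t),(0,0,255),0,10,1)
  r.append(a)
cv2.imwrite("pics/h5.png",np.hstack(r))
E
```

```text
(no output)
```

View pics/h5.png

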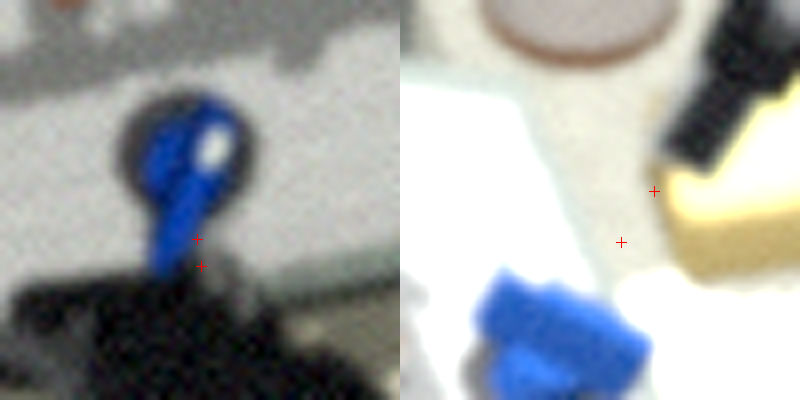

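```bash
python3 - <<'E'
from h import *
import cv2
d=pickle.load(open("c0.pkl","rb"))
print("base scene",[proj(d["scene"],np.array(q,float)).round(1) for q in((0,0,0),(0,0,100),(0,0,200))],"top",proj(d["top"],np.zeros(3)).round(1))
t=np.array([259.3,595.4,196.7])
for k in("top","scene"): print(k,[proj(d[k],t+[0,0,h]).round(1) for h in(0,30,80,140)], "jaw",[proj(d[k],t+[0,0,15]+s*np.array([.4,.917,0])).round(1) for s in(-50,50)])
a=cv2.resize(d["top"]["image"][395:480,0:85,::-1],None,fx=4.7,fy=4.7,interpolation=2)
b=cv2.resize(d["scene"]["image"][395:480,555:640,::-1],None,fx=4.7,fy=4.7,interpolation=2)
cv2.imwrite("pics/st.png",cv2.convertScaleAbs(np.hstack([a,b]),alpha=2))
E
```

```text
base scene [array([563.4, 267.7]), array([577. , 239.8]), array([592.3, 208.7])] top [313.7 488.4]
top [array([ 18.7, 404. ]), array([ 10.6, 407.7]), array([ -4. , 414.4]), array([-23.5, 423.3])] jaw [array([ 37.7, 415.5]), array([ -8.3, 396.3])]
scene [array([614.2, 503.1]), array([622.5, 495.6]), array([637.4, 482.1]), array([657.3, 464.1])] jaw [array([615.5, 465.5]), array([621.2, 536.3])]
```

View pics/st.png

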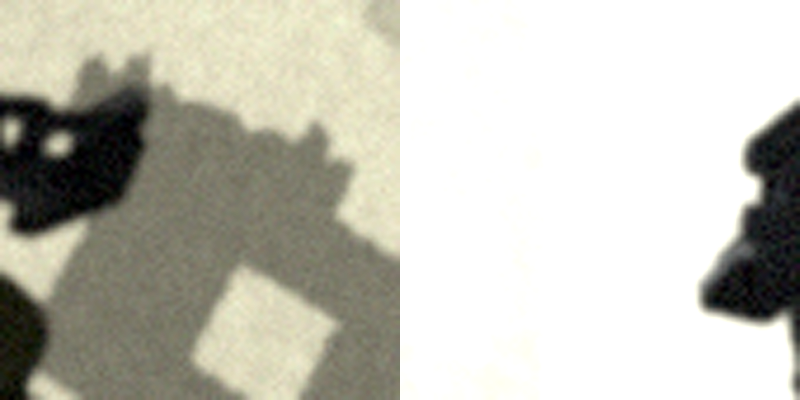

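The closed-finger picture shows the real fingertips about 28–30 mm behind the reported TCP along the tool axis. The fingers also shut just above the wings, which fits. I'll correct the depth step by step while watching the force.

```bash
python3 t.py NUT -22 -.65
```

```text
t 4.8 q [-0.04 -0.26  2.13  0.14  0.82 -1.23] F [ 0.5  0.4 -0.2] open 0.1
target [628.3  70.3  97. ] shift [ 0.0334  0.0062 -0.0669] turn [ 0.0002 -0.0002 -0.0002]
```

Request:
move_arm(motion=[[0, 0, 0, 0, 0, 0], [0, 0, 0, 0, 0, 0], [0, 0, 0, 0, 0, 0], [0, 0, 0, 0, 0, 0], [0.004, 0.001, -0.009, 0, 0, 0], [0.009, 0.002, -0.018, 0, 0, 0], [0.013, 0.003, -0.027, 0, 0, 0], [0.018, 0.0035, -0.036, 0, 0, 0]], grip=0.2)

```text
t: 5.47
tool_pos: [612.7, 67.8, 126.1]
tcp_rot: [-1.323, 0.011, -0.669]
contact_force: [-0.2, -0.7, -0.6]
opening: 51.5
```

```bash
python3 t.py NUT -22 -.65
```

```text
t 5.4667 q [-0.03 -0.18  2.13  0.15  0.74 -1.23] F [-0.2 -0.7 -0.6] open 51.5
target [628.3  70.3  97. ] shift [ 0.0155  0.0025 -0.0291] turn [ 0.0002 -0.0006 -0.0003]
```

Request:
move_arm(motion=[[0.002, 0.0003, -0.004, 0, 0, 0], [0.004, 0.0006, -0.008, 0, 0, 0], [0.006, 0.001, -0.012, 0, 0, 0], [0.008, 0.0013, -0.016, 0, 0, 0], [0.01, 0.0016, -0.02, 0, 0, 0], [0.012, 0.002, -0.023, 0, 0, 0], [0.013, 0.0022, -0.025, 0, 0, 0], [0.013, 0.0022, -0.025, 0, 0, 0]])

```text
t: 6.13
tool_pos: [625.7, 70.0, 100.7]
tcp_rot: [-1.323, 0.011, -0.669]
contact_force: [-0.5, 0.7, 0.1]
opening: 51.3
```

```bash
python3 t.py NUT -22 -.65
```

```text
t 6.1333 q [-0.02 -0.11  2.12  0.16  0.68 -1.24] F [-0.5  0.7  0.1] open 51.3
target [628.3  70.3  97. ] shift [ 0.0026  0.0003 -0.0037] turn [ 0.0002 -0.0008 -0.0003]
```

No contact, even with the nominal TCP about 10 mm below the panel, so the offset is confirmed. Closing now.

Request:
move_arm(motion=[[0, 0, 0, 0, 0, 0], [0, 0, 0, 0, 0, 0], [0, 0, 0, 0, 0, 0], [0, 0, 0, 0, 0, 0], [0, 0, 0, 0, 0, 0], [0, 0, 0, 0, 0, 0], [0, 0, 0, 0, 0, 0], [0, 0, 0, 0, 0, 0]], grip=-1, grip_force=40)

```text
t: 6.8
tool_pos: [626.7, 71.1, 101.9]
tcp_rot: [-1.321, 0.009, -0.67]
contact_force: [2.5, 4.8, -1.0]
opening: 9.0
```

```bash
python3 t.py NUT -17.5 0.65
```

```text
t 6.8 q [-0.02 -0.11  2.12  0.16  0.68 -1.24] F [ 2.5  4.8 -1. ] open 9.0
target [626.3  69.9 101. ] shift [-0.0004 -0.0012 -0.0009] turn [-0.1847 -0.0367  0.3683]
```

Request:
move_arm(motion=[[0, 0, 0, -0.0115, -0.0023, 0.023], [0, 0, 0, -0.023, -0.0046, 0.046], [0, 0, 0, -0.0345, -0.0068, 0.069], [0, 0, 0, -0.046, -0.0091, 0.092], [0, 0, 0, -0.0575, -0.0114, 0.115], [0, 0, 0, -0.069, -0.0137, 0.138], [0, 0, 0, -0.0805, -0.016, 0.161], [0, 0, 0, -0.092, -0.0182, 0.184]])

```text
t: 7.47
tool_pos: [626.8, 71.0, 101.9]
tcp_rot: [-1.488, -0.518, -0.214]
contact_force: [2.3, 0.3, -1.9]
opening: 8.8
```

```bash
python3 t.py NUT -17.5 0.65; python3 -c "
from bench import arm;print(arm.get_obs()['wrist_torque'])"
```

```text
t 7.4667 q [-0.02 -0.11  2.12  0.16  0.68 -1.89] F [ 2.3  0.3 -1.9] open 8.8
target [626.3  69.9 101. ] shift [-0.0005 -0.0011 -0.001 ] turn [-0.092  -0.0183  0.1833]
[-0.18604304  0.06627952 -0.12686122]
```

Smooth. Now the second half.

Request:
move_arm(motion=[[0, 0, 0, -0.0115, -0.0023, 0.023], [0, 0, 0, -0.023, -0.0046, 0.046], [0, 0, 0, -0.0345, -0.0068, 0.069], [0, 0, 0, -0.046, -0.0091, 0.092], [0, 0, 0, -0.0575, -0.0114, 0.115], [0, 0, 0, -0.069, -0.0137, 0.138], [0, 0, 0, -0.0805, -0.016, 0.161], [0, 0, 0, -0.092, -0.0182, 0.184]])

```text
t: 8.13
tool_pos: [627.0, 70.8, 102.0]
tcp_rot: [-1.546, -1.035, 0.286]
contact_force: [2.6, -0.0, -2.0]
opening: 8.6
```

```bash
python3 t.py NUT -17.5 0.65; python3 -c "
from bench import arm;print(arm.get_obs()['wrist_torque'])"
```

```text
t 8.1333 q [-0.02 -0.11  2.12  0.16  0.68 -2.54] F [ 2.6 -0.  -2. ] open 8.6
target [626.3  69.9 101. ] shift [-0.0007 -0.0009 -0.001 ] turn [ 0.0007  0.0002 -0.0017]
[-0.17251144 -0.00737254 -0.23736293]
```

Request:
move_arm(motion=[[0, 0, 0, -0.004, -0.001, 0.008], [0, 0, 0, -0.008, -0.0016, 0.016], [0, 0, 0, -0.012, -0.0024, 0.025], [0, 0, 0, -0.017, -0.0034, 0.034], [0, 0, 0, -0.017, -0.0034, 0.034], [0, 0, 0, -0.017, -0.0034, 0.034], [0, 0, 0, -0.017, -0.0034, 0.034], [0, 0, 0, -0.017, -0.0034, 0.034]])

```text
t: 8.8
tool_pos: [627.0, 70.9, 102.1]
tcp_rot: [-1.543, -1.127, 0.381]
contact_force: [-0.4, 0.1, -0.6]
opening: 8.4
```

```bash
python3 t.py NUT -17.5 0.65; python3 -c "
from bench import arm;from h import *;w=arm.get_obs()['wrist_torque'];print(w,w@n)"
```

```text
t 8.8 q [-0.02 -0.11  2.12  0.16  0.68 -2.66] F [-0.4  0.1 -0.6] open 8.4
target [626.3  69.9 101. ] shift [-0.0007 -0.001  -0.0012] turn [ 0.0171  0.0036 -0.0351]
[ 0.77315427  0.30251753 -1.38041262] -1.600919653857209
```

The torque rose to 1.6 N·m against the stop, so the nut is loose. Next I'll release and withdraw.

Request:
move_arm(motion=[[0, 0, 0, 0, 0, 0], [0, 0, 0, 0, 0, 0], [0, 0, 0, 0, 0, 0], [0, 0, 0, 0, 0, 0], [-0.009, -0.002, 0.018, 0, 0, 0], [-0.018, -0.0035, 0.036, 0, 0, 0], [-0.027, -0.005, 0.053, 0, 0, 0], [-0.035, -0.007, 0.071, 0, 0, 0]], grip=0.2)

```text
t: 9.47
tool_pos: [591.3, 63.9, 173.6]
tcp_rot: [-1.543, -1.128, 0.382]
contact_force: [0.4, 0.5, -0.3]
opening: 51.3
```

```bash
cat >nut.py <<'E'
# measure nut bar direction and grip from pictures: project blue pixel main axis
from h import *
from bench import arm
import cv2
p=np.load("p.npy")
for k in("top","scene"):
  im=arm.read_camera(k)["image"].astype(int);r,g,b=im[...,0],im[...,1],im[...,2]
  m=(b>r+40)&(b>g+25);yy,xx=np.nonzero(m);c=[xx.mean().round(1),yy.mean().round(1)] if len(xx) else None
  w,v=np.linalg.eigh(np.cov(xx,yy)) if len(xx)>5 else (0,np.zeros((2,2)))
  o=(r>g+50)&(r>b+50)&(np.indices(r.shape)[1]>235)&(np.indices(r.shape)[1]<312)&(np.indices(r.shape)[0]>175)&(np.indices(r.shape)[0]<300)
  oy,ox=np.nonzero(o)
  print(k,"blue",len(xx),c,v[:,1].round(2),"orange",len(ox),ox.mean().round(1) if len(ox) else'',oy.mean().round(1) if len(ox) else'')
E
python3 nut.py
python3 - <<'E'
from bench import arm
from h import *
import cv2
im=[arm.read_camera(k)["image"][y:y+90,x:x+90,::-1] for k,x,y in(("top",230,170),("scene",270,230))]
cv2.imwrite("pics/h6.png",cv2.convertScaleAbs(cv2.resize(np.hstack(im),None,fx=4.4,fy=4.4,interpolation=2),alpha=1.7))
E
python3 t.py NUT 60 0
```

```text
top blue 104 [np.float64(278.5), np.float64(226.0)] [0.53 0.85] orange 37 261.7 192.7
scene blue 121 [np.float64(323.2), np.float64(278.7)] [-0.63  0.77] orange 317 248.8 282.5
t 9.6667 q [-0.04 -0.28  2.13  0.14  0.84 -2.65] F [-0.7 -0.2 -0.7] open 51.3
target [591.7  63.1 170. ] shift [-0.0005 -0.0008 -0.0034] turn [ 0.1097  0.0223 -0.2195]
```

View pics/h6.png

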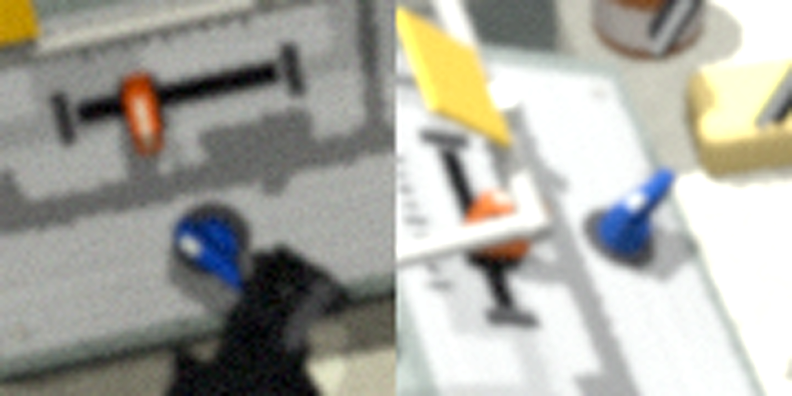

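The nut's white dot now leans left, so it is loose, and the slide has not moved. Next I'll go to the slide grip.

```bash
sed -i 's/^NUT=.*/&\nSL=np.array([677,99.3,171])/' t.py; python3 t.py SL 50 0
```

```text
t 9.6667 q [-0.04 -0.28  2.13  0.14  0.84 -2.65] F [-0.7 -0.2 -0.7] open 51.3
target [663.2  96.6 198.6] shift [0.0709 0.0327 0.0252] turn [ 0.1097  0.0223 -0.2195]
```

Request:
move_arm(motion=[[0.009, 0.004, 0.003, 0.014, 0.003, -0.028], [0.018, 0.008, 0.006, 0.028, 0.006, -0.056], [0.027, 0.012, 0.009, 0.042, 0.009, -0.084], [0.036, 0.016, 0.012, 0.056, 0.012, -0.112], [0.045, 0.02, 0.016, 0.07, 0.014, -0.14], [0.054, 0.024, 0.019, 0.084, 0.017, -0.168], [0.063, 0.029, 0.022, 0.098, 0.02, -0.196], [0.071, 0.033, 0.025, 0.1097, 0.0223, -0.2195]])

```text
t: 10.33
tool_pos: [663.3, 97.3, 195.6]
tcp_rot: [-1.488, -0.509, -0.217]
contact_force: [0.2, 0.2, -0.6]
opening: 51.5
```

```bash
python3 t.py SL -16 0
```

```text
t 10.3333 q [ 0.03 -0.12  1.95  0.1   0.85 -1.78] F [ 0.2  0.2 -0.6] open 51.5
target [692.6 102.4 139.8] shift [ 0.0293  0.0051 -0.0558] turn [-0.0006 -0.0013  0.0011]
```

Request:
move_arm(motion=[[0.005, 0.001, -0.009, 0, 0, 0], [0.01, 0.0018, -0.018, 0, 0, 0], [0.014, 0.0025, -0.027, 0, -0.001, 0], [0.019, 0.0035, -0.036, 0, -0.001, 0.001], [0.023, 0.004, -0.044, 0, -0.0013, 0.001], [0.027, 0.0047, -0.051, 0, -0.0013, 0.001], [0.029, 0.005, -0.055, 0, -0.0013, 0.001], [0.029, 0.005, -0.055, 0, -0.0013, 0.001]])

```text
t: 11.0
tool_pos: [691.8, 102.2, 138.8]
tcp_rot: [-1.487, -0.513, -0.216]
contact_force: [-1.1, 1.2, -0.4]
opening: 51.4
```

```bash
python3 t.py SL -16 0; python3 nut.py
```

```text
t 11.0 q [ 0.04  0.    1.94  0.11  0.74 -1.79] F [-1.1  1.2 -0.4] open 51.4
target [692.6 102.4 139.8] shift [0.0008 0.0002 0.001 ] turn [-0.0005 -0.0007  0.0001]
top blue 0 None [0. 0.] orange 35 261.5 192.0
scene blue 33 [np.float64(323.1), np.float64(283.3)] [-0.75  0.67] orange 319 248.8 282.5
```

Request:
move_arm(motion=[[0, 0, 0, 0, 0, 0], [0, 0, 0, 0, 0, 0], [0, 0, 0, 0, 0, 0], [0, 0, 0, 0, 0, 0], [0, 0, 0, 0, 0, 0], [0, 0, 0, 0, 0, 0], [0, 0, 0, 0, 0, 0], [0, 0, 0, 0, 0, 0]], grip=-1, grip_force=30)

```text
t: 11.77
tool_pos: [692.7, 102.3, 141.7]
tcp_rot: [-1.487, -0.515, -0.218]
contact_force: [-3.1, 0.6, 5.4]
opening: 13.2
```

```bash
python3 t.py SL -16 0; python3 -c "
from h import *;print(-l*.064)"
```

```text
t 11.7667 q [ 0.04 -0.    1.94  0.11  0.74 -1.79] F [-3.1  0.6  5.4] open 13.2
target [692.6 102.4 139.8] shift [-0.0001  0.0001 -0.0019] turn [-0.0006  0.0004  0.0001]
[ 0.01240106 -0.06278705 -0.        ]
```

Request:
move_arm(motion=[[0.0005, -0.007, 0.001, 0, 0, 0], [0.002, -0.014, 0.001, 0, 0, 0], [0.0035, -0.021, 0.001, 0, 0, 0], [0.005, -0.028, 0.001, 0, 0, 0], [0.0065, -0.035, 0.001, 0, 0, 0], [0.008, -0.042, 0.001, 0, 0, 0], [0.0095, -0.049, 0.001, 0, 0, 0], [0.0105, -0.055, 0.001, 0, 0, 0]])

```text
t: 12.43
tool_pos: [703.5, 47.1, 141.8]
tcp_rot: [-1.486, -0.516, -0.219]
contact_force: [7.4, 3.1, -5.7]
opening: 13.0
```

```bash
python3 t.py SL -16 0; python3 nut.py
```

```text
t 12.4333 q [-0.06  0.01  1.92  0.17  0.75 -1.92] F [ 7.4  3.1 -5.7] open 13.0
target [692.6 102.4 139.8] shift [-0.011   0.0553 -0.002 ] turn [-0.0008  0.0005  0.0002]
top blue 0 None [0. 0.] orange 21 286.8 184.6
scene blue 110 [np.float64(323.5), np.float64(279.0)] [-0.61  0.79] orange 320 248.3 281.3
```

Request:
move_arm(motion=[[0, -0.001, 0, 0, 0, 0], [0, -0.002, -0.0005, 0, 0, 0], [0, -0.003, -0.0005, 0, 0, 0], [0, -0.004, -0.0005, 0, 0, 0], [0, -0.005, -0.0005, 0, 0, 0], [0, -0.006, -0.0005, 0, 0, 0], [0, -0.007, -0.0005, 0, 0, 0], [0, -0.007, -0.0005, 0, 0, 0]])

```text
t: 13.2
tool_pos: [703.9, 45.6, 141.8]
tcp_rot: [-1.477, -0.516, -0.221]
contact_force: [4.7, 23.8, -0.4]
opening: 13.0
```

```bash
python3 t.py SL -16 0; python3 nut.py
```

```text
t 13.2 q [-0.07  0.01  1.92  0.19  0.75 -1.94] F [ 4.7 23.8 -0.4] open 13.0
target [692.6 102.4 139.8] shift [-0.0113  0.0568 -0.0019] turn [-0.0037  0.0008 -0.0003]
top blue 0 None [0. 0.] orange 20 287.4 184.1
scene blue 107 [np.float64(323.4), np.float64(279.2)] [-0.61  0.79] orange 323 248.4 281.3
```

Blocked at 24 N after 57.8 mm of travel, against 57.9 mm estimated, so the slide is home. Release and withdraw.

Request:
move_arm(motion=[[0, -0.001, 0, 0, 0, 0], [0, 0, 0, 0, 0, 0], [0, 0, 0, 0, 0, 0], [0, 0, 0, 0, 0, 0], [-0.007, -0.001, 0.014, 0.004, 0, 0], [-0.015, -0.003, 0.03, 0.004, 0, 0], [-0.022, -0.004, 0.045, 0.004, 0, 0], [-0.03, -0.006, 0.06, 0.004, 0, 0]], grip=0.2, grip_force=40)

```text
t: 13.97
tool_pos: [673.5, 38.5, 202.2]
tcp_rot: [-1.465, -0.512, -0.224]
contact_force: [-1.1, 0.2, 0.4]
opening: 51.2
```

```bash
sed -i 's/^NUT=.*/NUT=np.array([610.6,67.7,134])/' t.py; python3 nut.py;python3 t.py NUT 50 .65
```

```text
top blue 0 None [0. 0.] orange 24 287.5 184.5
scene blue 121 [np.float64(323.3), np.float64(278.7)] [-0.63  0.78] orange 314 248.2 281.3
t 14.0667 q [-0.09 -0.11  1.93  0.2   0.87 -1.94] F [ 0.1 -0.9  0.3] open 51.2
target [596.8  65.  161.6] shift [-0.0784  0.0267 -0.0442] turn [-0.1001 -0.0177  0.1839]
```

Request:
move_arm(motion=[[-0.01, 0.003, -0.002, -0.0125, -0.0022, 0.023], [-0.02, 0.007, -0.008, -0.025, -0.0044, 0.046], [-0.03, 0.01, -0.014, -0.0375, -0.0066, 0.069], [-0.04, 0.013, -0.02, -0.05, -0.0088, 0.092], [-0.05, 0.017, -0.026, -0.0625, -0.011, 0.115], [-0.06, 0.02, -0.032, -0.075, -0.0132, 0.138], [-0.07, 0.024, -0.038, -0.0875, -0.0155, 0.161], [-0.078, 0.0267, -0.044, -0.1, -0.0177, 0.184]])

```text
t: 14.73
tool_pos: [596.2, 64.7, 160.0]
tcp_rot: [-1.546, -1.032, 0.286]
contact_force: [0.2, -0.7, -0.3]
opening: 51.3
```

```bash
python3 t.py NUT -17 .65
```

```text
t 14.7333 q [-0.03 -0.26  2.13  0.14  0.81 -2.53] F [ 0.2 -0.7 -0.3] open 51.3
target [626.6  70.9 101.9] shift [ 0.0304  0.0061 -0.058 ] turn [ 0.0006 -0.0005 -0.001 ]
```

Request:
move_arm(motion=[[0.005, 0.001, -0.009, 0, 0, 0], [0.01, 0.002, -0.018, 0, 0, 0], [0.014, 0.003, -0.027, 0, 0, 0], [0.019, 0.004, -0.036, 0, 0, 0], [0.023, 0.0047, -0.044, 0, 0, 0], [0.027, 0.0055, -0.051, 0, 0, 0], [0.0304, 0.006, -0.0575, 0, 0, 0], [0.0304, 0.006, -0.0575, 0, 0, 0]])

```text
t: 15.4
tool_pos: [626.3, 70.8, 100.2]
tcp_rot: [-1.545, -1.03, 0.288]
contact_force: [-0.5, 0.0, -0.5]
opening: 51.4
```

Request:
move_arm(motion=[[0, 0, 0, 0, 0, 0], [0, 0, 0, 0, 0, 0], [0, 0, 0, 0, 0, 0], [0, 0, 0, 0, 0, 0], [0, 0, 0, 0, 0, 0], [0, 0, 0, 0, 0, 0], [0, 0, 0, 0, 0, 0], [0, 0, 0, 0, 0, 0]], grip=-1, grip_force=40)

```text
t: 16.07
tool_pos: [626.7, 70.6, 101.1]
tcp_rot: [-1.546, -1.031, 0.288]
contact_force: [-1.8, -1.5, 4.8]
opening: 9.0
```

```bash
python3 t.py NUT -17 -.65
```

```text
t 16.0667 q [-0.02 -0.11  2.11  0.15  0.68 -2.54] F [-1.8 -1.5  4.8] open 9.0
target [626.6  70.9 101.9] shift [-0.0001  0.0003  0.0008] turn [ 0.1843  0.0354 -0.37  ]
```

Gripped. Turning clockwise.

Request:
move_arm(motion=[[0, 0, 0, 0.0115, 0.0023, -0.023], [0, 0, 0, 0.023, 0.0046, -0.046], [0, 0, 0, 0.0345, 0.0068, -0.069], [0, 0, 0, 0.046, 0.0091, -0.092], [0, 0, 0, 0.0575, 0.0114, -0.115], [0, 0, 0, 0.069, 0.0137, -0.138], [0, 0, 0, 0.0805, 0.016, -0.161], [0, 0, 0, 0.092, 0.0182, -0.184]])

```text
t: 16.73
tool_pos: [626.5, 71.1, 101.1]
tcp_rot: [-1.486, -0.513, -0.213]
contact_force: [-0.9, 1.9, 1.9]
opening: 8.8
```

Request:
move_arm(motion=[[0, 0, 0, 0.0115, 0.0023, -0.023], [0, 0, 0, 0.023, 0.0046, -0.046], [0, 0, 0, 0.0345, 0.0068, -0.069], [0, 0, 0, 0.046, 0.0091, -0.092], [0, 0, 0, 0.0575, 0.0114, -0.115], [0, 0, 0, 0.069, 0.0137, -0.138], [0, 0, 0, 0.0805, 0.016, -0.161], [0, 0, 0, 0.092, 0.0182, -0.184]])

```text
t: 17.4
tool_pos: [626.6, 71.8, 101.2]
tcp_rot: [-1.317, 0.013, -0.67]
contact_force: [0.8, 2.1, 0.7]
opening: 9.2
```

Request:
move_arm(motion=[[0, 0, 0, 0.004, 0.001, -0.008], [0, 0, 0, 0.008, 0.0016, -0.016], [0, 0, 0, 0.012, 0.0024, -0.025], [0, 0, 0, 0.017, 0.0034, -0.034], [0, 0, 0, 0.017, 0.0034, -0.034], [0, 0, 0, 0.017, 0.0034, -0.034], [0, 0, 0, 0.017, 0.0034, -0.034], [0, 0, 0, 0.017, 0.0034, -0.034]])

```text
t: 18.07
tool_pos: [626.6, 71.8, 101.3]
tcp_rot: [-1.276, 0.108, -0.747]
contact_force: [-0.9, -0.9, 1.8]
opening: 8.7
```

```bash
python3 t.py NUT -17 -.65; python3 -c "
from bench import arm;from h import *;w=arm.get_obs()['wrist_torque'];print(w,w@n)"
```

```text
t 18.0667 q [-0.02 -0.11  2.12  0.16  0.68 -1.12] F [-0.9 -0.9  1.8] open 8.7
target [626.6  70.9 101.9] shift [ 0.0001 -0.001   0.0007] turn [-0.0186 -0.0036  0.0333]
[-0.72523881  0.09372236  1.37431283] 1.539286183097502
```

The torque reads +1.54 N·m against the tight stop, matching the loose stop. Release, withdraw and check.

Request:
move_arm(motion=[[0, 0, 0, 0, 0, 0], [0, 0, 0, 0, 0, 0], [0, 0, 0, 0, 0, 0], [0, 0, 0, 0, 0, 0], [-0.009, -0.002, 0.018, 0, 0, 0], [-0.018, -0.0035, 0.036, 0, 0, 0], [-0.027, -0.005, 0.053, 0, 0, 0], [-0.035, -0.007, 0.071, 0, 0, 0]], grip=0.2)

```text
t: 18.73
tool_pos: [590.9, 64.8, 172.6]
tcp_rot: [-1.275, 0.11, -0.747]
contact_force: [0.4, 0.6, -0.6]
opening: 51.0
```

Request:
move_arm(motion=[[-0.015, 0, 0.025, 0, 0, 0], [-0.03, 0, 0.05, 0, 0, 0], [-0.05, 0, 0.075, 0, 0, 0], [-0.07, 0, 0.1, 0, 0, 0], [-0.09, 0, 0.12, 0, 0, 0], [-0.11, 0, 0.14, 0, 0, 0], [-0.13, 0, 0.15, 0, 0, 0], [-0.13, 0, 0.15, 0, 0, 0]])

```text
t: 19.4
tool_pos: [460.3, 65.0, 327.7]
tcp_rot: [-1.271, 0.104, -0.753]
contact_force: [-0.6, -0.2, 0.2]
opening: 51.3
```

```bash
python3 nut.py;python3 t.py NUT -17 -.65; python3 - <<'E'
from bench import arm
import cv2,numpy as np
a=arm.read_camera("top")["image"][90:330,150:420,::-1];b=arm.read_camera("scene")["image"][190:430,215:455,::-1]
cv2.imwrite("pics/fin.png",cv2.convertScaleAbs(cv2.resize(np.hstack([a,b]),None,fx=1.56,fy=1.56,interpolation=2),alpha=1.5))
E
```

```text
top blue 111 [np.float64(277.0), np.float64(227.8)] [-0.22  0.98] orange 16 287.8 184.1
scene blue 255 [np.float64(324.0), np.float64(277.7)] [-0.95 -0.31] orange 302 247.7 281.5
t 19.5 q [-0.06 -0.71  2.16  0.13  1.23 -1.06] F [ 0.6 -0.3 -0.1] open 51.3
target [626.6  70.9 101.9] shift [ 0.1656  0.006  -0.2217] turn [-0.0191 -0.003   0.0339]
```

View pics/fin.png

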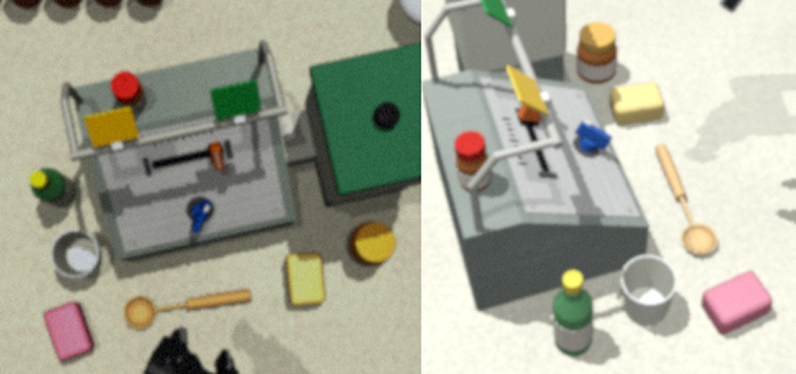

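```bash
sed 's/arm.read_camera(k)\["image"\]/D[k]["image"]/; s/^p=.*/D=pickle.load(open("c0.pkl","rb"))/' nut.py >n0.py; python3 n0.py
python3 - <<'E'
from h import *
d=pickle.load(open("c0.pkl","rb"));p=np.load("p.npy")
for q in(0,4,57.9): print(q,proj(d["top"],toW(p,pan(p[3],q-40,30))).round(1))
E
```

```text
top blue 102 [np.float64(276.9), np.float64(228.2)] [-0.08  1.  ] orange 26 261.8 192.4
scene blue 246 [np.float64(324.0), np.float64(277.8)] [-0.97 -0.24] orange 291 248.3 282.2
0 [289.1 191.4]
4 [287.3 191.7]
57.9 [262.6 197. ]
```

```bash
python3 -c "
from bench import arm;print(arm.close_job())"
```

```text
the job is handed in; nothing more can be done
None
```

I loosened the blue wing nut and slid the orange grip home under the green tag (right-hand stop). I then turned the nut fully tight again, backed the arm clear and handed the job in at about 20 s.

- **Nut:** the wrist torque rose to 1.6 N·m at the loose stop and 1.5 N·m at the tight stop. In the last picture it leans right, at or slightly clockwise of where it started.
- **Slide:** it did not move while I loosened the nut. It then stopped against 24 N after 57.8 mm, where I had estimated 57.9 mm. That puts it about 40 mm right of the nut axis, which is where the end stop should be. It stayed there after release and while I tightened the nut.
- **Goods around it:** all looked to be where they were in the last picture.
- **Fingertip position:** the real fingertips sit about 29 mm behind the reported TCP, so my first grasp closed on nothing above the wings. I corrected the depth from pictures and no contact force showed as I went in.
- **Bar angle:** my pixel measure of the nut's angle differs by a few degrees between the first and last pictures (about 4–8). I put that down to noise and a small clockwise change, and relied on the torque at the stop instead.
- **Camera fit:** in the scene camera the tag clips were about 3 pixels off where my model of the dispenser put them. I relied on the panel features instead, which fitted to about 1 pixel.

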